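# Rock test with a straightedge on a carved figure's base board

## Robot

A 6-joint arm with a two-finger parallel gripper is mounted at the origin on the work surface. World frame = base frame: x ahead of the robot, y to its left, z up, the work surface at z = 0. Lengths are in mm, angles in rad, forces in N, time in s.
With the tool pointing down it reaches from about 400 to 825 mm from the base axis. Payload 7 kg.
Tool frame: the origin (TCP) lies at the very end of the fingers, on their centre line; the grasp point (between the pads) lies 19 mm behind it; z points along the fingers, y is the line along which they close (so a half turn about z gives the same grasp; the last joint's range is limited). The gripper opens to 88 mm and grips with 3 to 60 N. Pads are 19 mm wide; open, the fingers measure 130 mm over their backs; the gripper's body (78 mm by 193 mm) begins 47 mm behind the grasp point.
Start: joints at [1.463, 0.359, 0.012, 0, -1.224, -0.288], TCP at [260.25, 622.788, 226.561] pointing down, gripper open.
Joint ranges: [-3.07, 3.07], [-1.43, 2.12], [-1.02, 1.25], [-3.03, 1.67], [-3.05, -0], [-3.03, 3.03]. Speed limits (rad/s): [2.39, 2.39, 3.01, 3.14, 3.14, 3.14].

## Interface

Orientations are given as a unit quaternion [x, y, z, w].
In Python, from plant import bot gives the robot as it stands. Calls block until the motion is done:
- bot.move_ptp(position, orientation): joint-space move of the TCP to a pose.
- bot.line_to(position, velocity=150, ori=None): straight line of the TCP; ori=None keeps the orientation; velocity is the mean speed in mm/s.
- bot.move_joints(angles): joint-space move.
- bot.move_gripper(opening, force=None): finger opening in mm; force is the grip in N (None keeps the last); returns when the fingers have stopped.
- bot.pause(seconds).
- bot.solve_ik(position, orientation): joint angles nearest the present ones, or None.
- bot.read_state(): the state.
- bot.camera(name): name is "scene" or "top" or "wrist"; returns the picture (384x512x3 uint8, red, green, blue); there is no depth.
- bot.get_calibration(name): a dict with "fx", "fy", "cx", "cy" (pixels), "view" (4x4, takes a point from world to camera coordinates); the wrist camera has in their place "T_tool_cam" (4x4, takes a point from camera to tool coordinates, whose origin is the TCP and whose axes are the flange's). Camera axes: x right, y up, looking along -z (the intrinsics and any distortion apply to the point x, -y, -z); pixel columns grow to the right and rows downward; lengths in mm; the calibration is good to about 2 mm. A picture is of the moment at which its call begins: read the wrist's pose just before it. get_calibration takes no time and is no camera call.
A pose or a line that the arm cannot do raises bot.Unreachable and nothing moves.
- bot.close_job(): hands the job in; it is judged then, once.
The state is a dict: "t": time; "joint_pos": joint angles; "qvel": joint speeds; "tau": joint torques, N m; "tcp_pos": TCP position; "eef_rot": TCP orientation; "contact_force": force on the tool from outside, world axes, zero at the start; "moment": the same for the moment, N m; "width": finger opening in mm; "finger_force": force on a finger pad.
Only numpy, scipy, OpenCV 4.12 (cv2) and the standard library are available. Lean on these libraries where they do the work, as an engineer would, in place of code of your own. Each camera call takes 0.05 s, during which the arm holds its last target. There are 200 camera calls.

## Task

Check whether the upward face of the rectangular wooden base board is crowned: pick up the steel straightedge with the dark wooden grip, lay it grip upwards, lengthwise and centred on the face of the board, and let go. Then push its end with the hanging hole down until that end rocks down onto the face, and after that push its plain end down the same way. Leave the straightedge lying level and centred on the board, and do not shift the board.

Things in the scene. Friction and masses are not known exactly. Their poses are not given: they have to be found in the camera images.
- straightedge: Flat steel bar 200 mm long (own y), 28 mm wide (x), 8 mm thick; 0.29 to 0.43 kg. On its middle a dark wooden grip 60 mm long (y), 18 mm wide (x), 22 mm high: 30 mm high in all, balanced at its middle. Origin: centre of the underside, z up. The +y end has an 11 mm hanging hole, the -y end is plain. Not the thin wooden batten without a grip.
- base_board: Loose pale wood block 220 mm long (own y), 110 mm wide (x), 0.42 kg. Its top is level over the middle 60 mm of the length, 36 mm high, then slopes to 29 mm at both ends. A straightedge laid centred lies level, tips 5 degrees when an end is pressed (about 3 N) and tips back when let go. Origin: centre of the underside, z up. Not the round plinth or bird blank.
- hole_end (a point): Point on the top face of the straightedge's bar, 80 mm from its middle and 20 mm from the end with the hanging hole (the hole's centre is 9 mm further out): where to press first. When pressed fully it goes down about 4.4 mm.
- plain_end (a point): The same point at the plain end, 80 mm from the middle: where to press second.
Things that resemble listed ones, but are neither listed nor needed, are in the scene too. What is shaped like the base_board but yellow is not meant.

How it is judged:
By the outcome, as a careful person would: the job done as asked, in the order asked, and still so for the second after the job is handed in, with the robot touching nothing.
It also fails if it takes over 61 s, if anything falls off the work surface, if the arm or the gripper's body presses on something with over 40 N, if the wrist force passes 120 N, or if a joint passes its speed limit or range.

## Working session

There is one attempt and no reset: what is moved stays moved. The work goes in short steps, each a Python script; the robot and the scene stay as the last script left them, time stands still between calls to the robot, and variables do not carry over. Pictures are saved under pics/ and viewed, at most 10 in all, crops included, and the job is handed in when it is done.

```bash
mkdir -p pics; ls; python3 - <<'E'
from plant import bot
import cv2,numpy as np
for n in("top","scene"):
    im=bot.camera(n); cv2.imwrite(f"pics/{n}0.png",cv2.resize(im[:,:,::-1],(800,600),interpolation=cv2.INTER_CUBIC)); cv2.imwrite(f"{n}0raw.png",im[:,:,::-1])
    print(bot.get_calibration(n))
print(bot.get_calibration("wrist")); s=bot.read_state(); print(s)
E
```

```text
pics
{'fx': 355.88731868578367, 'fy': 355.88731868578367, 'cx': 258.4975022101666, 'cy': 186.68175790823693, 'view': array([[-1.01241031e-01, -9.94849951e-01,  4.88151842e-03,
         2.04805931e+01],
       [ 9.70180455e-01, -9.76419822e-02,  2.21846632e-01,
        -4.65947804e+02],
       [-2.20227470e-01,  2.71959355e-02,  9.75069353e-01,
        -6.88498247e+02],
       [ 0.00000000e+00,  0.00000000e+00,  0.00000000e+00,
         1.00000000e+00]])}
{'fx': 434.69650947976334, 'fy': 434.69650947976334, 'cx': 257.9160808348891, 'cy': 200.7827672480713, 'view': array([[ 3.76275415e-01,  9.26500269e-01,  3.75003904e-03,
        -1.66885855e+02],
       [-7.00210714e-01,  2.81718257e-01,  6.56002880e-01,
         3.10419379e+02],
       [ 6.06730391e-01, -2.49463574e-01,  7.54749070e-01,
        -1.31123844e+03],
       [ 0.00000000e+00,  0.00000000e+00,  0.00000000e+00,
         1.00000000e+00]])}
{'fx': 287.73136879234687, 'fy': 287.73136879234687, 'cx': 254.8061733856923, 'cy': 192.44907053881337, 'T_tool_cam': array([[ 8.35178483e-04,  9.52075916e-01,  3.05860675e-01,
         8.
[... 286 characters left out ...]
int_pos': array([ 1.46308149e+00,  3.59321697e-01,  1.11349125e-02, -3.15096457e-04,
       -1.22413115e+00, -2.88097198e-01]), 'qvel': array([ 6.06690154e-04, -2.51878152e-03,  2.81281341e-03,  1.70159918e-03,
       -3.82552535e-05,  9.73165967e-04]), 'tau': array([-1.48745155e-03, -5.84160519e+01,  2.93751830e+01,  7.01553449e+00,
        1.01950337e-02, -5.54504402e-05]), 'tcp_pos': array([260.10490878, 622.37514048, 225.70427703]), 'eef_rot': array([ 9.80469596e-01, -1.96669192e-01, -7.90081433e-05,  7.71054319e-04]), 'contact_force': array([-0.14968187, -0.41498449, -0.20785647]), 'moment': array([-0.00423445, -0.04076309, -0.006253  ]), 'finger_force': 0.0, 'width': 87.66048555315979}
```

View pics/top0.png

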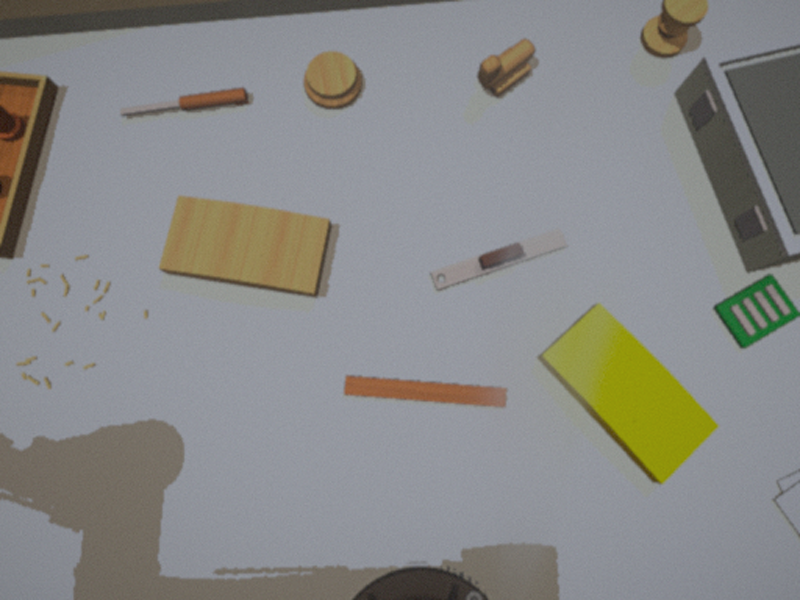

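View pics/scene0.png

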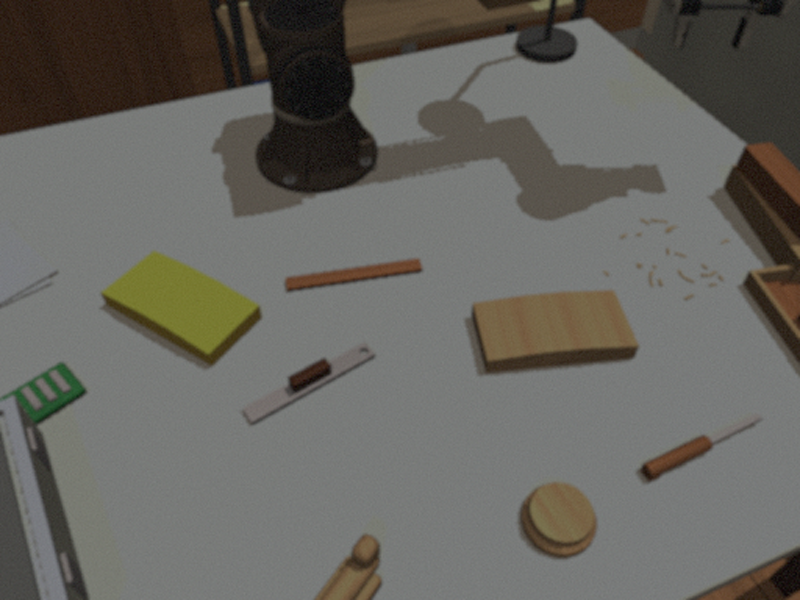

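The top view shows the steel bar at about (440,280)–(562,240), with the hole at its left end and the grip at (502,257). The pale board's corners are (180,197), (330,218), (318,295) and (162,270). The yellow block and the batten are the decoys. I'll locate both roughly, then refine with the wrist camera.

```bash
cat > h.py <<'E'
from plant import bot
import cv2, numpy as np
from scipy.spatial.transform import Rotation as R
def cam(name):
    """picture (BGR) and camera model K, world-from-camera T"""
    c=bot.get_calibration(name)
    if name=="wrist":
        s=bot.read_state(); W=np.eye(4); W[:3,:3]=R.from_quat(s["eef_rot"]).as_matrix(); W[:3,3]=s["tcp_pos"]; T=W@c["T_tool_cam"]
    else: T=np.linalg.inv(c["view"])
    return bot.camera(name)[:,:,::-1].copy(),c,T
def ray(px,c,T,z):
    px=np.atleast_2d(px).astype(float); z=np.broadcast_to(z,len(px))
    d=np.c_[(px[:,0]-c["cx"])/c["fx"],-(px[:,1]-c["cy"])/c["fy"],-np.ones(len(px))]@T[:3,:3].T
    return T[:3,3]+d*((z-T[2,3])/d[:,2])[:,None]
def down(a):
    """tool down, closing line (tool y) at world angle a"""
    y=np.array([np.cos(a),np.sin(a),0]); z=np.array([0,0,-1.])
    return R.from_matrix(np.c_[np.cross(y,z),y,z]).as_quat()
E
python3 - <<'E'
from h import *
c=bot.get_calibration("top"); T=np.linalg.inv(c["view"])
k=.64
print(ray(np.array([(440,280),(562,240),(502,252)])*k,c,T,[8,8,30]).round(0))
print(ray(np.array([(180,197),(330,218),(318,295),(162,270)])*k,c,T,29).round(0))
print(R.from_quat(bot.read_state()["eef_rot"]).as_matrix().round(2))
E
```

```text
[[ 487.  -81.    8.]
 [ 529. -263.    8.]
 [ 514. -169.   30.]]
[[641. 277.  29.]
 [588.  66.  29.]
 [478.  91.  29.]
 [535. 303.  29.]]
[[ 0.92 -0.39 -0.  ]
 [-0.39 -0.92 -0.  ]
 [ 0.    0.   -1.  ]]
```

```bash
python3 - <<'E'
from h import *
import pickle
for a in np.radians([-14,166,13,193]):
    p=[560,184,200] if a in np.radians([-14,166]) else [514,-169,140]
    q=bot.solve_ik(p,down(a)); print(np.degrees(a),None if q is None else np.round(q,2))
def shot(n,p,a):
    bot.move_ptp(p,down(a)); bot.pause(.2); r=cam("wrist"); cv2.imwrite(f"{n}.png",r[0]); pickle.dump(r,open(n+".pkl","wb")); return r[0]
A=shot("board",[560,184,200],np.radians(-14)); B=shot("edge",[514,-169,140],np.radians(13))
v=np.hstack([A,B]); cv2.imwrite("pics/w1.png",cv2.resize(v,(800,300)))
print(bot.read_state()["t"])
E
```

```text
-14.0 [ 0.65  0.24 -0.22  0.   -1.11  2.25]
166.0 [ 0.65  0.24 -0.22  0.   -1.11 -0.89]
13.0 [ 0.04  0.21 -0.4   0.   -0.95 -2.96]
193.0 [ 0.04  0.21 -0.4   0.   -0.95  0.18]
7.0583
```

View pics/w1.png

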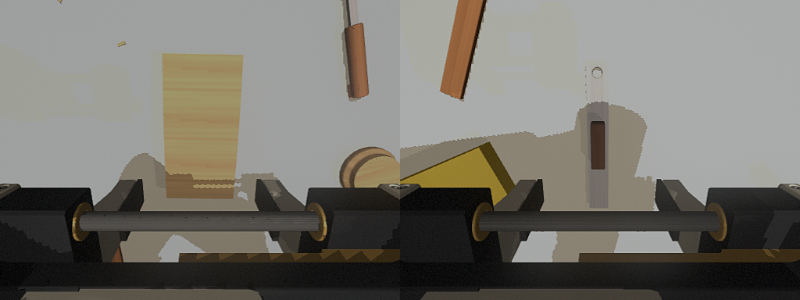

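The left picture shows the board fully visible, and the right shows the straightedge with its hole end up. I'll extract the outlines.

```bash
python3 - <<'E'
from h import *
import pickle
im,c,T=pickle.load(open("board.pkl","rb"))
h=cv2.cvtColor(im,cv2.COLOR_BGR2HSV); m=cv2.inRange(h,(8,70,30),(28,255,255)); m[:60]=0; m[256:]=0; m[:,:190]=0; m[:,330:]=0
m=cv2.morphologyEx(m,cv2.MORPH_CLOSE,np.ones((7,7)))
k=max(cv2.findContours(m,0,2)[0],key=cv2.contourArea)
q=cv2.approxPolyDP(cv2.convexHull(k),8,True)[:,0]; print(q.tolist())
P=ray(q,c,T,29); print(P.round(1), [np.linalg.norm(P[i]-P[i-1]).round(1) for i in range(len(P))],P.mean(0))
for p0,p1 in ((0,1),): pass
im,c,T=pickle.load(open("edge.pkl","rb"))
h=cv2.cvtColor(im,cv2.COLOR_BGR2HSV); g=cv2.inRange(h,(0,60,0),(20,255,120)); g[:,:220]=0; g[:,290:]=0;g[:140]=0;g[225:]=0
k=max(cv2.findContours(g,0,2)[0],key=cv2.contourArea); print(cv2.boundingRect(k),cv2.minAreaRect(k))
b=np.array(cv2.boxPoints(cv2.minAreaRect(k))); print(b.tolist(),ray(b,c,T,30).round(1))
crop=im[75:275,215:295]; cv2.imwrite("pics/crop.png",cv2.resize(crop.clip(0,200)*1,None,fx=3,fy=3,interpolation=cv2.INTER_NEAREST))
for r in(105,115,125,135,145,190,230,250): print(r,im[r,232:275].mean(1).astype(int).tolist())
print(im[75:130,240:252].mean((1,2)).astype(int).tolist()); print(im[240:275,248:262].mean((1,2)).astype(int).tolist())
E
```

```text
[[208, 68], [310, 70], [298, 254], [213, 252]]
[[539.9 307.6  29. ]
 [644.  279.8  29. ]
 [588.7  67.2  29. ]
 [482.9  96.5  29. ]] [np.float64(218.7), np.float64(107.8), np.float64(219.6), np.float64(109.7)] [563.88624245 187.7649867   29.        ]
(244, 155, 18, 62) ((252.5, 185.5), (61.0, 17.0), 90.0)
[[244.0, 155.0], [261.0, 155.0], [261.0, 216.0], [244.0, 216.0]] [[ 496.5 -138.8   30. ]
 [ 512.1 -135.2   30. ]
 [ 526.5 -195.4   30. ]
 [ 509.8 -199.3   30. ]]
105 [166, 169, 168, 168, 169, 169, 165, 167, 171, 169, 167, 167, 165, 163, 163, 163, 165, 165, 166, 166, 163, 165, 167, 167, 164, 163, 161, 164, 165, 168, 170, 169, 168, 168, 169, 170, 171, 171, 172, 171, 170, 170, 170]
115 [169, 168, 168, 169, 168, 171, 157, 162, 170, 169, 168, 166, 165, 161, 163, 165, 163, 165, 165, 167, 162, 165, 167, 165, 164, 163, 162, 164, 165, 169, 168, 169, 167, 167, 170, 171, 169, 171, 171, 171, 170, 170, 170]
125 [170, 171, 169, 167, 169, 171, 148, 159, 169, 169, 168, 166, 166, 163, 162, 163, 164, 164, 165, 165, 164, 162, 164, 165, 164, 162, 163, 164, 164, 168, 169, 168, 167, 167, 168, 169, 170, 17
[... 847 characters left out ...]
30, 128, 128, 130, 127, 129, 129]
250 [128, 130, 130, 127, 128, 131, 120, 114, 116, 115, 112, 111, 107, 108, 111, 108, 106, 107, 111, 109, 110, 108, 110, 110, 107, 112, 109, 110, 109, 109, 110, 110, 111, 109, 121, 128, 128, 127, 128, 127, 128, 129, 128]
[171, 168, 168, 167, 168, 168, 167, 167, 167, 169, 165, 148, 151, 142, 150, 156, 160, 164, 163, 162, 166, 164, 163, 163, 159, 163, 166, 166, 166, 166, 166, 166, 166, 166, 166, 166, 166, 166, 166, 166, 165, 166, 165, 166, 165, 165, 165, 165, 165, 165, 165, 165, 165, 166, 168]
[110, 109, 109, 109, 110, 109, 110, 109, 109, 110, 109, 109, 109, 109, 109, 109, 108, 108, 109, 109, 108, 108, 108, 108, 108, 107, 119, 129, 130, 138, 49, 36, 41, 43, 45]
```

View pics/crop.png

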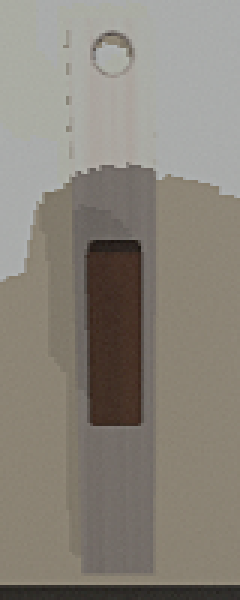

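```bash
python3 - <<'E'
from h import *
import pickle
im,c,T=pickle.load(open("edge.pkl","rb"))
H,Pl=ray([(252,92.3),(254.2,265.8)],c,T,8); G=ray([(252.8,158),(252.8,216.3)],c,T,30)
u=(H-Pl)/np.linalg.norm(H-Pl); print(H,Pl,np.linalg.norm(H-Pl),"exp 189"); print("mid",Pl+100*u,"or",H-89*u,"grip",G,G.mean(0)); print(np.degrees(np.arctan2(u[1],u[0])))
d=G[0]-G[1];print(np.linalg.norm(d),np.degrees(np.arctan2(d[1],d[0])))
W=ray([(239,128),(266.7,128),(242.2,250),(266.6,250)],c,T,8); print(np.linalg.norm(W[1]-W[0]),np.linalg.norm(W[3]-W[2]),[np.degrees(np.arctan2(*(W[0]+W[1]-W[2]-W[3])[1::-1]))])
E
```

```text
[491.12348971 -82.3264502    8.        ] [ 535.83191905 -266.31829326    8.        ] 189.34582638384677 exp 189
mid [ 512.21987003 -169.14591477    8.        ] or [ 512.13821334 -168.80986705    8.        ] grip [[ 505.2314951  -139.71415522   30.        ]
 [ 518.52619558 -197.5879924    30.        ]] [ 511.87884534 -168.65107381   30.        ]
103.65768103147902
59.38122675719777 102.93745400617433
27.39775875453624 27.653607405168597 [np.float64(103.68336813206695)]
```

Lengths check out: bar 189.3 mm against 189 expected, board 219 × 109 mm. Picking up the straightedge now.

```bash
python3 - <<'E'
from h import *
a=np.radians(193.6); o=down(a); x,y=512.1,-168.9
s=lambda:bot.read_state()
bot.move_ptp([x,y,60],o); bot.move_gripper(45,30); bot.line_to([x,y,11.5],60); bot.pause(.2); print(s()["tcp_pos"],s()["contact_force"])
bot.move_gripper(5,30); q=s(); print(q["width"],q["finger_force"],q["tcp_pos"],q["contact_force"])
bot.line_to([x,y,110],100); bot.pause(.2); q=s(); print(q["width"],q["finger_force"],q["tcp_pos"],q["contact_force"],q["moment"],q["t"])
bx,by=563.9,187.8; o=down(np.radians(165.16))
bot.move_ptp([bx,by,110],o); bot.pause(.2); q=s(); print(q["tcp_pos"],q["contact_force"],q["moment"],q["t"],q["width"])
im,c,T=cam("wrist"); cv2.imwrite("pics/hand.png",im)
E
```

```text
[ 512.39836343 -168.90081169   11.92019882] [-0.45367834 -0.06850758  0.00427781]
18.0908771450571 29.99909520149231 [ 512.1177494  -168.87948283   11.51353157] [ 0.24886647 -1.13879255  0.2030347 ]
17.967055645096647 29.998397827148438 [ 511.76562906 -168.89347122  109.38192671] [-0.17171918 -1.5119221  -2.67087997] [ 0.06502499 -0.01007523 -0.00874404] 13.6583
[564.08177654 186.78668061 110.07242188] [-0.8788048  -0.46956436 -2.94268776] [ 0.05653506 -0.0417759  -0.06077377] 15.2083 17.8158752292074
```

View pics/hand.png

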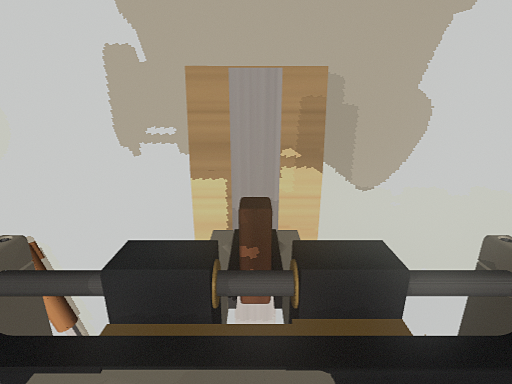

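The bar is held straight, plain end up in the image at about (257,68), and lines up with the board (cols 186–328). Lowering it until contact, then releasing.

```bash
python3 - <<'E'
from h import *
s=lambda:bot.read_state()
bx,by=563.9,187.8
bot.line_to([bx,by,51],60); bot.pause(.2)
f0=np.mean([s()["contact_force"][2] for _ in range(3)])
for z in np.arange(50,46,-.5):
    bot.line_to([bx,by,z],10); bot.pause(.1); f=s()["contact_force"][2]-f0; print(z,round(f,2),s()["tcp_pos"][2].round(2))
    if f>1.8: break
bot.move_gripper(40,30); bot.pause(.1); print(s()["contact_force"])
bot.line_to([bx,by,100],80)
q=down(np.radians(165.16))
bot.line_to([bx-60*np.cos(np.radians(75.16)),by-60*np.sin(np.radians(75.16)),200],150); bot.pause(.3)
im,c,T=cam("wrist"); cv2.imwrite("pics/placed.png",im); import pickle; pickle.dump((im,c,T),open("placed.pkl","wb")); print(s()["t"])
E
```

```text
50.0 0.44 50.02
49.5 1.05 49.47
49.0 0.53 49.0
48.5 1.43 48.47
48.0 0.65 48.0
47.5 0.34 47.57
47.0 9.78 47.54
[-0.54650878 -0.44476164 -0.41132301]
21.85
```

View pics/placed.png

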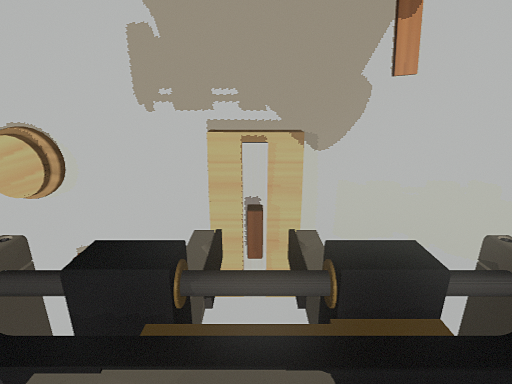

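The bar lies centred, but I offset the camera the wrong way. I'll measure from above the centre.

```bash
cat > meas.py <<'E'
from h import *
def measure(name):
    bx,by=563.9,187.8
    bot.line_to([bx,by,200],150); bot.pause(.3)
    im,c,T=cam("wrist"); cv2.imwrite(f"pics/{name}.png",cv2.resize(im[50:270,170:340],None,fx=3,fy=3)[:600])
    h=cv2.cvtColor(im,cv2.COLOR_BGR2HSV); m=cv2.inRange(h,(8,70,30),(28,255,255)); m[:55]=0; m[262:]=0; m[:,:190]=0; m[:,330:]=0
    k=max(cv2.findContours(cv2.morphologyEx(m,cv2.MORPH_CLOSE,np.ones((7,7))),0,2)[0],key=cv2.contourArea)
    q=cv2.approxPolyDP(cv2.convexHull(k),8,True)[:,0]; P=ray(q,c,T,29)
    print("board",q.tolist(),P.mean(0).round(1),[np.linalg.norm(P[i]-P[i-1]).round(1) for i in range(len(P))])
    # bar: non-wood inside the board outline
    f=np.zeros_like(m); cv2.fillConvexPoly(f,cv2.convexHull(k),255); b=cv2.morphologyEx(f&~m,cv2.MORPH_OPEN,np.ones((5,5)))
    k=max(cv2.findContours(b,0,2)[0],key=cv2.contourArea); r=cv2.boundingRect(k); print("bar box",r)
    q=cv2.boxPoints(cv2.minAreaRect(k)); P=ray(q,c,T,44); print(q.tolist(),P.mean(0).round(1),[np.linalg.norm(P[i]-P[i-1]).round(1) for i in range(4)])
    print(bot.read_state()["t"])
E
python3 -c "
from meas import *
measure('m1')"
```

```text
board [[307, 75], [299, 229], [288, 257], [222, 257], [211, 229], [204, 75]] [569.7 210.1  29. ] [np.float64(109.6), np.float64(179.4), np.float64(41.7), np.float64(85.6), np.float64(41.7), np.float64(179.4)]
bar box (242, 85, 27, 89)
[[242.0, 85.0], [268.0, 85.0], [268.0, 173.0], [242.0, 173.0]] [550.5 136.7  44. ] [np.float64(92.8), np.float64(26.7), np.float64(92.8), np.float64(29.2)]
22.75
```

View pics/m1.png

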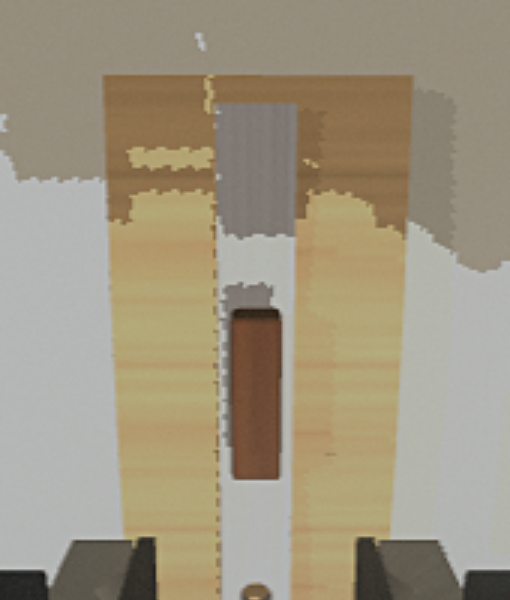

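```bash
python3 - <<'E'
from h import *
s=bot.read_state(); c=bot.get_calibration("wrist"); W=np.eye(4); W[:3,:3]=R.from_quat(s["eef_rot"]).as_matrix(); W[:3,3]=s["tcp_pos"]; T=W@c["T_tool_cam"]
px=lambda x,y:(x/3+170-.3,y/3+50-.3)
pts={"boardend":(258.5,75,29),"plain":(256.5,102,44),"grip1":(256,320,66),"grip2":(256,479,66),"boardlow":(257,520,32),"barlow":(256.5,520,44)}
u=np.array([np.cos(np.radians(75.16)),np.sin(np.radians(75.16))]); n=np.array([u[1],-u[0]]); o=np.array([563.9,187.8])
for k,(x,y,z) in pts.items():
    p=ray(px(x,y),c,T,z)[0,:2]-o; print(k,"long %.1f lat %.1f"%(p@u,p@n))
E
```

```text
boardend long -110.1 lat -0.7
plain long -100.4 lat -0.0
grip1 long -29.4 lat 0.1
grip2 long 28.9 lat 0.1
boardlow long 60.2 lat -0.4
barlow long 54.8 lat -0.1
```

The bar is centred on the board to within about 1 mm. Next I press the hole end, then the plain end, with a guarded descent.

```bash
cat > press.py <<'E'
from h import *
u=np.array([np.cos(np.radians(75.16)),np.sin(np.radians(75.16))]); o=np.array([563.9,187.8])
def press(d):
    x,y=o+d*u; s=bot.read_state
    bot.line_to([x,y,90],150); bot.line_to([x,y,47],60); bot.pause(.2)
    f0=np.mean([s()["contact_force"][2] for _ in range(5)]); log=[]; n=0
    for z in np.arange(45,37.4,-.4):
        bot.line_to([x,y,z],10); bot.pause(.1); q=s(); f=q["contact_force"][2]-f0; log.append((round(z,1),round(q["tcp_pos"][2],1),round(f,1)))
        if f>9: break
    bot.pause(.3); q=s(); log.append(("hold",q["tcp_pos"].round(1).tolist(),round(q["contact_force"][2]-f0,1)))
    bot.line_to([x,y,46],15); bot.line_to([x,y,90],80); print(log,s()["t"])
E
python3 -c "
from press import *
bot.move_gripper(0,10)
press(82)"
```

```text
[(np.float64(45.0), np.float64(45.0), np.float64(-0.1)), (np.float64(44.6), np.float64(44.6), np.float64(0.4)), (np.float64(44.2), np.float64(44.4), np.float64(1.4)), (np.float64(43.8), np.float64(43.9), np.float64(2.3)), (np.float64(43.4), np.float64(43.5), np.float64(2.2)), (np.float64(43.0), np.float64(43.1), np.float64(1.8)), (np.float64(42.6), np.float64(42.7), np.float64(2.0)), (np.float64(42.2), np.float64(42.3), np.float64(2.8)), (np.float64(41.8), np.float64(41.8), np.float64(2.8)), (np.float64(41.4), np.float64(41.4), np.float64(3.2)), (np.float64(41.0), np.float64(41.0), np.float64(2.5)), (np.float64(40.6), np.float64(40.6), np.float64(2.5)), (np.float64(40.2), np.float64(40.4), np.float64(5.4)), (np.float64(39.8), np.float64(40.3), np.float64(7.8)), (np.float64(39.4), np.float64(40.3), np.float64(10.0)), ('hold', [585.0, 267.2, 40.2], np.float64(9.8))] 32.65
```

The force jumped at a hard stop after about 4 mm of travel, so the hole end is fully down. Pressing the plain end.

```bash
python3 -c "
from press import *
press(-82)
from meas import *
measure('m2')"
```

```text
[(np.float64(45.0), np.float64(45.0), np.float64(-0.3)), (np.float64(44.6), np.float64(44.6), np.float64(0.3)), (np.float64(44.2), np.float64(44.3), np.float64(1.1)), (np.float64(43.8), np.float64(43.9), np.float64(1.7)), (np.float64(43.4), np.float64(43.4), np.float64(2.3)), (np.float64(43.0), np.float64(43.0), np.float64(2.4)), (np.float64(42.6), np.float64(42.6), np.float64(2.4)), (np.float64(42.2), np.float64(42.2), np.float64(2.2)), (np.float64(41.8), np.float64(41.8), np.float64(0.8)), (np.float64(41.4), np.float64(41.4), np.float64(2.8)), (np.float64(41.0), np.float64(41.0), np.float64(2.4)), (np.float64(40.6), np.float64(40.6), np.float64(3.0)), (np.float64(40.2), np.float64(40.3), np.float64(3.7)), (np.float64(39.8), np.float64(40.2), np.float64(8.0)), (np.float64(39.4), np.float64(40.1), np.float64(11.9)), ('hold', [543.0, 108.5, 40.1], np.float64(10.8))] 41.9
board [[307, 75], [299, 241], [212, 239], [204, 75]] [559.9 175.8  29. ] [np.float64(109.4), np.float64(195.8), np.float64(110.4), np.float64(193.0)]
bar box (241, 84, 28, 109)
[[241.0, 84.0], [268.0, 84.0], [268.0, 192.0], [241.0, 192.0]] [553.5 147.   44. ] [np.float64(116.0), np.float64(27.6), np.float64(116.0), np.float64(30.9)]
43.3167
```

View pics/m2.png

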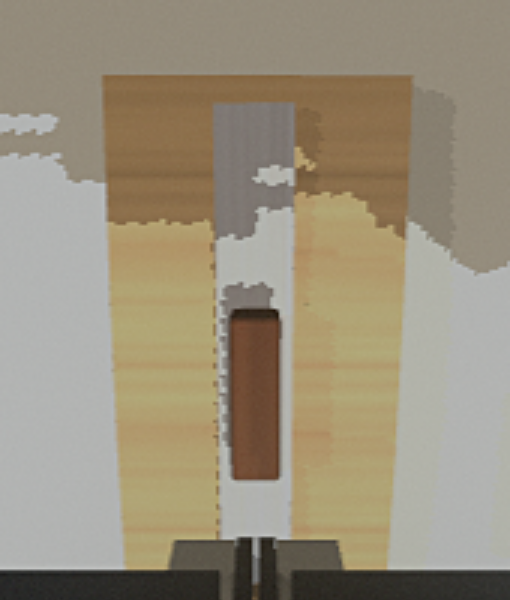

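The board's edges are unchanged at rows 75 and cols 104–413. The bar's plain end is at (254,102) and the grip spans rows 310–479, so the bar is level and within 1 mm of where it was placed. Handing in.

```bash
python3 -c "
from plant import bot
print(bot.close_job())"
```

```text
the job is handed in; nothing more can be done
None
```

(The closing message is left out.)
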